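Set up the pin marker: fit the coupling, slide it home, hold the guard for the fitter

TASK

The pin marker on the bench is to be set up: of the two aluminium couplings, find the one whose bore slides all the way down over the post of the loading slide (the other is bored too small; it must end standing upright on the bench, off the machine), and with the guard still shut push the loaded slide in until it is fully home. Then lift the sprung clear guard by its ball knob to about 50 degrees from shut and keep holding it there so that the fitter can reach in and set the stylus gap: it snaps shut when let go, so finish while still holding it. Leave the spray can, tape roll and box cutter where they are.

Things in the scene. Friction and masses are not known exactly. Their poses are not given: they have to be found in the camera images.
- marking_machine: Bench pin marker, fixed: grey base x -155 to +141, y +-90 mm, 16 mm high; on its rear half a blue housing, x 0 to 139, y +-87 mm, 116 mm high, open in front, a clear guard on top; a yellow hinge switch reaches y -107 at x 112 mm. Origin at bench height under the guard's front edge, mid width; x into the machine, away from the robot (turned up to 0.2 rad), y left, z up.
- slide (a joint): Loading slide, an aluminium plate 84 mm wide on two rails at the front of the machine. Value in m: 0 = fully out, 0.09 = fully home against its stop; moves along the machine's +x. It starts between 0 and 0.015. Sliding it takes about 1.5 to 3 N; it stays where it is left.
- post_foot (a point): On the slide's flat top, 34 mm above the bench, at the foot of the upright steel post, on its axis; axes as the machine's. Fully seated, the coupling's origin is here; the one that does not fit stops with its lower rim 26 to 30 mm higher. The housing begins 60 mm beyond the post when the slide is out; with the slide home the post stands 30 mm inside.
- post_tip (a point): Top of the post, on its axis, 34 mm above post_foot. The post is 29 mm in diameter; its top 8 mm taper to 19 mm.
- push_plate (a point): Middle of the black rubber pad on the front of the slide's upright push plate, 73 mm towards the robot from the post axis and 52 mm above the bench. The plate is 84 mm wide, 10 mm thick with its pad, and rises to 71 mm above the bench. Push it along the machine's +x.
- guard (a joint): Guard hinge. Value in rad: 0 = shut, growing as the guard swings up and away from the robot, stop at 1.5 (86 degrees); 50 degrees is 0.873. Weight and a spring close it from any angle: about 2.5 N are needed at the knob to hold it.
- guard_hinge (a point): On the hinge axis of the guard, at its middle, 119 mm above the bench, 112 mm beyond the machine's origin. The axis is the machine's y. The guard is a clear hood in an aluminium frame, 118 mm deep and 168 mm wide, with a front lip that hangs to 92 mm above the bench.
- guard_knob (a point): Centre of the black ball knob, 28 mm in diameter, on a 10 mm stem on the guard's front edge; with the guard shut it stands 153 mm above the bench and 3 mm beyond the machine's origin (109 mm in front of the hinge axis and 34 mm above it). It may be gripped from above at any yaw; the ball can turn between the fingers.
- coupling_a: One of two aluminium couplings, tubes with a small bead near each end, alike outside: 40 mm diameter (42 at the beads), 50 mm tall, about 90 g, standing upright on the bench to the right of the machine. One is bored 32 mm and fits the post, the other 27 mm: try them on the post or look into the bores. Origin: centre of the lower rim, z along the bore.
- coupling_b: The other of the two couplings; see coupling_a.
- silicone_spray: Bystander: upright spray can, 53 mm in diameter, 191 mm tall; origin under its centre.
- tape_roll: Bystander: roll of brown packing tape lying flat, 108 mm in diameter, 48 mm high; origin under its centre.
- box_cutter: Bystander: grey box cutter lying flat, 31 x 156 x 23 mm, long side along its y; origin under its centre.
Not all that is in view belongs to the job. What is shaped like the coupling_a but red or turquoise is not meant.

How it is judged:
By the outcome, as a careful person would: the job done as asked, in the order asked, and still so for the second after the job is handed in, while the arm keeps its last pose, push and grip.
It also fails if it takes over 72 s, if anything falls off the work surface, if the arm or the gripper's body presses on something with over 40 N, if the wrist force passes 120 N, or if a joint passes its speed limit or range.

ROBOT

A 6-joint arm with a two-finger parallel gripper is mounted at the origin on a cart in front of the work surface, level with it; the furniture and walls round the work are solid. World frame = base frame: x ahead of the robot, y to its left, z up, the work surface at z = 0. Lengths are in m, angles in rad, forces in N, time in s.
With the tool pointing down it reaches from about 0.35 to 0.775 m from the base axis. Payload 7.3 kg.
Tool frame: the origin (TCP) lies on the centre line of the jaws, within the pads' length; the fingertips stand 8 mm ahead of it and the grasp point (between the pads) lies 11 mm behind it; y points along the fingers, z is the direction in which the jaws open and shut, and the axes are right-handed (so a half turn about y gives the same grasp; the last joint's range is limited). The gripper opens to 92 mm and grips with 3 to 60 N. Pads are 19 mm wide; open, the fingers measure 130 mm over their backs; the gripper's body (75 mm by 190 mm) begins 47 mm behind the grasp point.
Start: joints at [1.034, 0.342, 1.524, -0, 1.275, -0.146], TCP at [0.2, 0.485, 0.235] pointing down, gripper open.
Joint ranges: [-2.53, 2.53], [-0.77, 2.02], [0.04, 2.7], [-1, 4.14], [0.28, 2.66], [-3.11, 3.11]. Speed limits (rad/s): [2.57, 2.57, 3.14, 3.14, 3.14, 3.14].

INTERFACE

Orientations are given as a unit quaternion [x, y, z, w].
In Python, from plant import ctrl gives the robot as it stands. Calls block until the motion is done:
- ctrl.move_ptp(position, orientation): joint-space move of the TCP to a pose.
- ctrl.move_straight(position, orientation=None, speed=0.15, threshold=None): straight line of the TCP; orientation=None keeps the orientation; speed is the mean speed in m/s. With threshold (N) it stops when the force on the tool has changed by that much, and returns True; else False.
- ctrl.goto_joints(angles): joint-space move.
- ctrl.move_gripper(opening, effort=None): opening from 0.0 (shut) to 1.0 (fully open); effort is the grip in N (None keeps the last); returns when the fingers have stopped.
- ctrl.hold(seconds).
- ctrl.solve_ik(position, orientation): joint angles nearest the present ones, or None.
- ctrl.read_camera(name): name is "side" or "top"; returns the picture (400x640x3 uint8, red, green, blue); there is no depth.
- ctrl.camera_info(name): a dict with "intrinsics" (3x3 intrinsics, pixels), "T" (4x4, takes a point from camera to world coordinates). Camera axes: x right, y up, looking along -z (the intrinsics and any distortion apply to the point x, -y, -z); pixel columns grow to the right and rows downward; lengths in m; the calibration is good to about 2 mm. A picture is of the moment at which its call begins. camera_info takes no time and is no camera call.
A pose or a line that the arm cannot do raises ctrl.Unreachable and nothing moves.
- ctrl.hand_in(): hands the job in, once; it reports no verdict.
Readings, each from a call of its own:
- ctrl.get_clock(): time.
- ctrl.get_joints(): joint angles.
- ctrl.get_joint_vel(): joint speeds.
- ctrl.get_joint_torque(): joint torques, N m.
- ctrl.get_position(): TCP position.
- ctrl.get_ee_rot(): TCP orientation.
- ctrl.get_ft_force(): force on the tool from outside, world axes, zero at the start.
- ctrl.get_wrist_torque(): the same for the moment, N m.
- ctrl.get_finger_gap(): opening from 0.0 (shut) to 1.0 (fully open).
Only numpy, scipy, OpenCV 4.12 (cv2) and the standard library are available. Lean on these libraries where they do the work, as an engineer would, in place of code of your own. Each camera call takes 0.05 s, during which the arm holds its last target. There are 200 camera calls.

## Working session

There is one attempt and no reset: what is moved stays moved. The work goes in short steps, each a Python script; the robot and the scene stay as the last script left them, time stands still between calls to the robot, and variables do not carry over. Pictures are saved under pics/ and viewed, about 8 in all and at most 12, crops included, and the job is handed in when it is done.

```bash
mkdir -p pics; ls; python3 - <<'E'
from plant import ctrl
import cv2,numpy as np
for n in("top","side"):
    im=ctrl.read_camera(n); cv2.imwrite(f"pics/{n}0.png",im[:,:,::-1]); 
    i=ctrl.camera_info(n); print(n,{k:np.round(v,4).tolist() if not isinstance(v,str) else v for k,v in i.items()})
print(ctrl.get_clock(),ctrl.get_ee_rot(),ctrl.get_finger_gap())
E
```

```text
pics
top {'intrinsics': [[513.2252, 0.0, 319.2021], [0.0, 513.2252, 193.6409], [0.0, 0.0, 1.0]], 'T': [[0.0007, 0.9853, -0.1708, 0.277], [-0.9999, -0.0013, -0.0121, 0.0967], [-0.0121, 0.1708, 0.9852, 1.8606], [0.0, 0.0, 0.0, 1.0]]}
side {'intrinsics': [[451.5724, 0.0, 323.5811], [0.0, 451.5724, 197.252], [0.0, 0.0, 1.0]], 'T': [[0.9377, 0.1111, -0.3293, 0.0602], [-0.3471, 0.3468, -0.8714, -1.2541], [0.0174, 0.9314, 0.3637, 0.6827], [0.0, 0.0, 0.0, 1.0]]}
0.1 [ 0.69411453 -0.13745301  0.13711372 -0.69318938] 1.0039356312401955
```

View pics/top0.png

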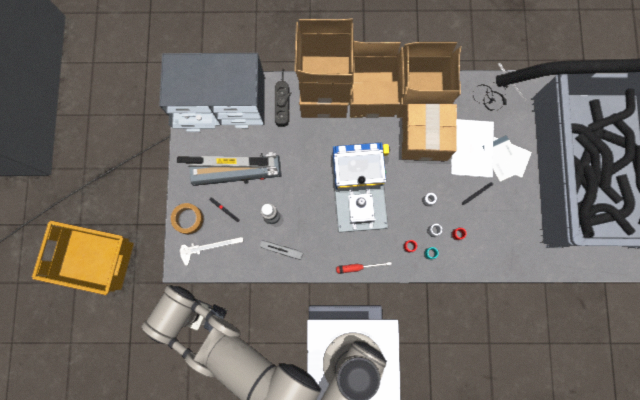

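View pics/side0.png

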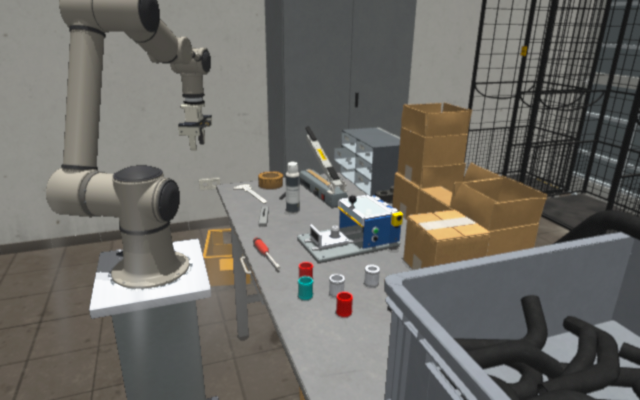

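The top view shows the machine around (360,185), with its knob at (361,180) and the post at (361,202). The two aluminium couplings are at (430,199) and (436,229). Red and turquoise decoys are at (411,246), (459,234) and (432,253). I'll enlarge this area.

```bash
cat > h.py <<'E'
from plant import ctrl
import cv2,numpy as np
def cam(n):
    i=ctrl.camera_info(n); return np.array(i["intrinsics"]),np.array(i["T"])
def px2w(n,u,v,z):
    K,T=cam(n); d=np.linalg.inv(K)@[u,v,1]; d=T[:3,:3]@(d*[1,-1,-1]); o=T[:3,3]
    return o+d*(z-o[2])/d[2]
def w2px(n,p):
    K,T=cam(n); c=np.linalg.inv(T)@np.r_[p,1]; q=K@(c[:3]*[1,-1,-1]); return q[:2]/q[2]
E
python3 - <<'E'
from h import *
f=lambda k:np.mean([ctrl.read_camera(k).astype(float) for _ in range(6)],0)
t=f("top"); np.save("t0.npy",t)
c=np.clip(t,0,255).astype(np.uint8)[138:258,322:478,::-1]
cv2.imwrite("pics/c1.png",cv2.resize(c,None,fx=5,fy=5,interpolation=cv2.INTER_CUBIC))
g=t.mean(2)
for u,v in((430,199),(436,229)): print(g[v-9:v+10,u-9:u+10].astype(int))
s=np.clip(f("side"),0,255).astype(np.uint8)[180:320,290:420,::-1]
cv2.imwrite("pics/c2.png",cv2.resize(s,None,fx=4,fy=4,interpolation=cv2.INTER_CUBIC))
E
```

```text
[[146 148 147 144 147 147 148 146 147 150 151 150 150 150 150 150 149 148
  147]
 [146 146 147 148 147 148 147 147 149 150 154 152 151 149 148 149 150 149
  150]
 [146 145 146 148 147 148 150 157 164 170 181 170 159 150 148 149 151 151
  151]
 [146 146 147 148 146 150 176 222 242 245 245 241 220 179 152 148 149 148
  151]
 [146 146 147 147 145 169 230 249 246 224 227 244 248 236 184 151 148 150
  148]
 [147 147 146 146 154 211 247 231 173 137 139 171 224 247 236 167 150 151
  147]
 [145 144 131 112 154 227 241 156 101  97  96 107 149 226 246 201 152 150
  148]
 [145 131 101 109 194 247 226 130  84  82  92  93 113 194 245 231 162 149
  149]
 [134  99  86 111 205 250 226 151 123  92  84  91 103 171 238 238 166 149
  149]
 [130  88  86 115 202 249 239 169 143 124  96  92 104 165 228 222 159 148
  150]
 [130  87  81 101 162 237 247 208 159 141 124 102 135 214 241 187 150 149
  149]
 [131  90  82  95 137 213 245 244 209 161 143 162 223 248 239 161 147 148
  149]
 [143 122  89  92 106 136 191 240 249 248 247 248 249 238 179 149 147 148
  149]
 [144 131  92  82  93  99 127 182 220 224 231 2
[... 1279 characters left out ...]
 149 147 130  94  92 106 172 221 164 148 148
  147]
 [ 95  96  96 116 195 233 168 149 149 130  92  93 115 200 239 176 148 147
  149]
 [ 95  88  90 101 154 213 195 164 150 131  99 120 165 218 223 163 147 150
  150]
 [125  93  88  96 120 176 220 221 188 170 155 207 236 214 167 150 148 151
  152]
 [142 125  95  91  99 118 152 198 235 244 237 209 202 169 148 147 148 149
  149]
 [146 141 122  92  82  94 106 125 155 176 180 157 157 148 147 147 148 148
  147]
 [147 147 142 120  83  82  84  91 113 131 140 145 146 146 146 146 149 148
  150]
 [147 148 147 143 134 132 129 122 129 143 146 147 146 146 145 145 149 149
  151]
 [148 148 147 148 146 146 145 143 145 149 149 148 146 148 147 147 148 149
  151]]
```

View pics/c1.png

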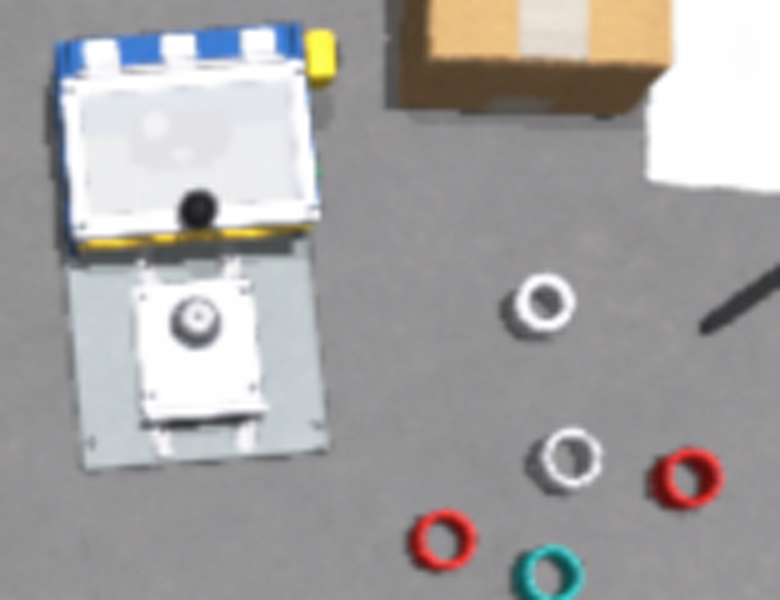

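The crop separates the two couplings. The one at full-image (436,229) has a thin wall and so the wide bore, which is the fit. The one at (430.5,198) has a thick wall, the small bore, and already stands off the machine. In the crop, the post tip is at about (198,317), the knob at (199,209), and the base front corners at (87,469) and (327,447).

```bash
python3 - <<'E'
from h import *
from scipy.optimize import least_squares
cv=lambda x,y:((x+.5)/5-.5+322,(y+.5)/5-.5+138)
P=lambda x,y,z:px2w("top",*cv(x,y),z)
# machine-frame points (crop px): base front corners, knob, guard/housing rear corners
pts=[((87,469),(-.155,.09,.016)),((327,447),(-.155,-.09,.016)),((199,209),(.003,0,.153)),((57,44),(.139,.087,.116)),((301,25),(.139,-.087,.116)),((336,57),(.112,-.107,.116))][:5]
W=[P(*a,b[2])for a,b in pts]
def tf(p,q):
    c,s=np.cos(p[2]),np.sin(p[2]); return np.array([p[0]+c*q[0]-s*q[1],p[1]+s*q[0]+c*q[1]])
r=least_squares(lambda p:np.ravel([tf(p,b)-w[:2] for (a,b),w in zip(pts,W)]),[.5,0,0])
print("machine",r.x,np.round(r.fun.reshape(-1,2)*1000,1))
p=P(198,317,.068); c,s=np.cos(r.x[2]),np.sin(r.x[2]); d=p[:2]-r.x[:2]
print("post tip",p,"machine frame",c*d[0]+s*d[1],-s*d[0]+c*d[1])
t=np.load("t0.npy").astype(np.uint8)
for x,y in((545,302),(572,459)): print("coup",P(x,y,.05))
E
```

```text
machine [ 0.61844921 -0.02626763  0.08072124] [[-2.   3. ]
 [-3.3 -3.5]
 [-0.4 -0.7]
 [ 2.5  1.8]
 [ 3.3 -0.6]]
post tip [ 0.56120461 -0.02969804  0.068     ] machine frame -0.05733481668357021 0.0011965955981864322
coup [ 0.57459562 -0.27835381  0.05      ]
coup [ 0.46230527 -0.29328799  0.05      ]
```

View pics/c2.png

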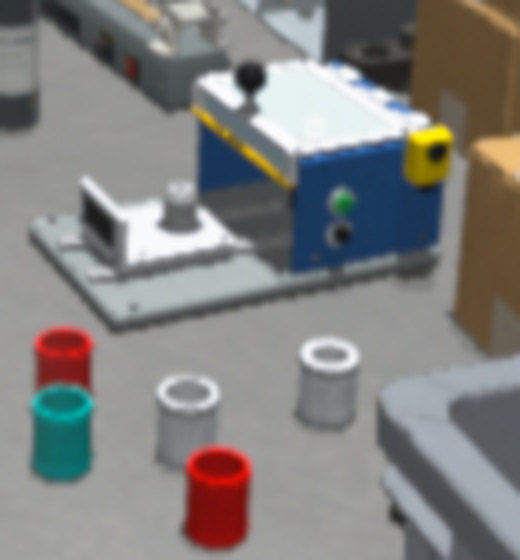

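```bash
cat >> h.py <<'E'
from scipy.spatial.transform import Rotation as R
M=np.array([.6184,-.0263]); YAW=.0807
def mw(x,y,z):
    c,s=np.cos(YAW),np.sin(YAW); return np.array([M[0]+c*x-s*y,M[1]+s*x+c*y,z])
def ori(tilt=0,flip=1,yaw=YAW):
    # tool y: down, tilted forward (+machine x); tool z (jaws): machine y
    c,s=np.cos(yaw),np.sin(yaw)
    y=np.array([np.sin(tilt)*c,np.sin(tilt)*s,-np.cos(tilt)]); z=flip*np.array([-s,c,0]); x=np.cross(y,z)
    return R.from_matrix(np.c_[x,y,z]).as_quat()
E
python3 - <<'E'
from h import *
sp=lambda x,y:((x+.5)/4-.5+290,(y+.5)/4-.5+180)
for n,p,q in(("post",[.5603,-.0300,.068],(181,187)),("coupl",[.4623,-.2933,.05],(188,393)),("other",[.5746,-.2784,.05],(330,355)),("knob",mw(.003,0,.153),(251,78))):
    print(n,w2px("side",p),sp(*q))
print(R.from_quat(ctrl.get_ee_rot()).as_matrix().round(2))
for f in(1,-1):
    for p,t in(([.4623,-.2933,.025],0),([.4623,-.2933,.14],0),(mw(-.058,0,.06),0),(mw(-.2,0,.06),.5),(mw(-.04,0,.06),.5),(mw(.003,0,.14),0),(mw(.068,0,.215),0)):
        j=ctrl.solve_ik(p,ori(t,f)); print(f,None if j is None else np.round(j,2))
E
```

```text
post [333.95285724 225.96325448] (334.875, 226.375)
coupl [335.8495814  276.84140075] (336.625, 277.875)
other [371.53974864 267.28410017] (372.125, 268.375)
knob [351.9086591  198.86959028] (352.375, 199.125)
[[ 0.92  0.    0.38]
 [-0.38  0.    0.92]
 [ 0.   -1.    0.  ]]
1 [-0.71  0.63  1.7  -0.    0.81 -2.36]
1 [-0.71  0.47  1.6  -0.    1.07 -2.36]
1 [-0.19  0.6   1.63 -0.    0.91 -1.84]
1 None
1 None
1 [-0.17  0.6   1.37 -0.    1.17 -1.82]
1 [-0.14  0.66  1.04 -0.    1.44 -1.79]
-1 [-0.71  0.63  1.7  -0.    0.81  0.78]
-1 [-0.71  0.47  1.6  -0.    1.07  0.78]
-1 [-0.19  0.6   1.63 -0.    0.91  1.3 ]
-1 None
-1 None
-1 [-0.17  0.6   1.37  0.    1.17  1.33]
-1 [-0.14  0.66  1.04  0.    1.44  1.35]
```

```bash
python3 - <<'E'
from h import *
q=ori(0,-1)
C=np.array([.4623,-.2933,0])
ctrl.move_straight([.2,.485,.36],speed=.25)
ctrl.move_ptp(C+[0,0,.34],q)
ctrl.move_gripper(.68,25)
ctrl.move_straight(C+[0,0,.09],q,speed=.25)
hit=ctrl.move_straight(C+[0,0,.026],q,speed=.08,threshold=8)
print(hit,ctrl.get_position(),ctrl.get_ft_force())
ctrl.move_gripper(0,25)
print(ctrl.get_finger_gap()*92,ctrl.get_ft_force(),ctrl.get_clock())
ctrl.move_straight(C+[0,0,.15],q,speed=.15)
print(ctrl.get_finger_gap()*92,ctrl.get_ft_force(),ctrl.get_clock())
for t in(.1,.2,.3,.4,-.2):
  print(t,[ctrl.solve_ik(mw(x,0,.05),ori(t,-1)) is not None for x in(-.2,-.15,-.1,-.05)])
T=ctrl.read_camera("top")[138:258,322:478,::-1]; S=ctrl.read_camera("side")[180:320,290:420,::-1]
cv2.imwrite("pics/d1.png",cv2.resize(S,None,fx=4,fy=4,interpolation=cv2.INTER_CUBIC))
E
```

```text
False [ 0.46261873 -0.29356122  0.02643744] [ 0.54809111 -0.36542957  1.562642  ]
39.29325930755562 [0.01820627 0.19221907 2.73768502] 7.525
39.40282489415101 [ 0.44356913 -0.03070694 -1.26616128] 8.5
0.1 [True, True, True, True]
0.2 [True, True, True, True]
0.3 [True, True, True, True]
0.4 [False, False, False, True]
-0.2 [True, True, True, True]
```

View pics/d1.png

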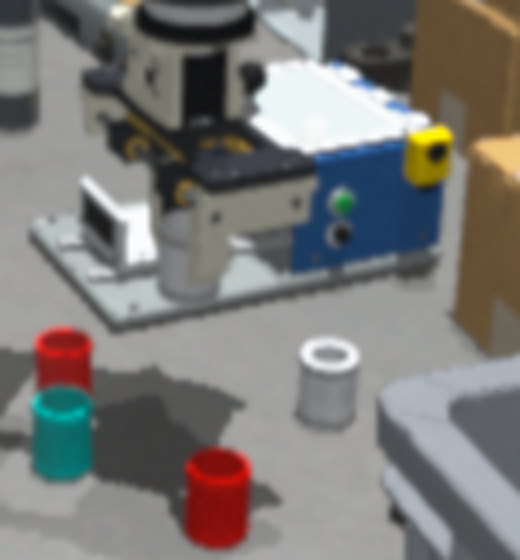

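The coupling is gripped and upright in the side view, with its lower end at about (190,290). Next I'll set it on the post.

```bash
python3 - <<'E'
from h import *
q=ori(0,-1)
P=np.array([.5611,-.0301,0])
ctrl.move_straight(P+[0,0,.15],q,speed=.25)
ctrl.move_straight(P+[0,0,.105],q,speed=.1)
f0=ctrl.get_ft_force()
hit=ctrl.move_straight(P+[0,0,.057],q,speed=.04,threshold=8)
print(hit,ctrl.get_position(),ctrl.get_ft_force()-f0,ctrl.get_finger_gap()*92,ctrl.get_clock())
S=ctrl.read_camera("side")[180:320,290:420,::-1]
cv2.imwrite("pics/d2.png",cv2.resize(S,None,fx=4,fy=4,interpolation=cv2.INTER_CUBIC))
E
```

```text
True [ 0.56167207 -0.03090657  0.06022479] [-0.18884094 -1.49300967  4.94599165] 39.64366822652867 11.5083
```

It seated fully: TCP z 0.0602 puts the rim at 0.034, the slide top. Now I'll release it, retract and push the slide.

```bash
python3 - <<'E'
from h import *
q=ori(0,-1)
ctrl.move_gripper(.65,25)
p=ctrl.get_position()
ctrl.move_straight(p+[0,0,.07],q,speed=.15)
qt=ori(.28,-1)
ctrl.move_ptp(mw(-.18,0,.13),qt)
ctrl.move_gripper(0,20)
ctrl.move_straight(mw(-.18,0,.06),qt,speed=.15)
ctrl.hold(.2)
c,s=np.cos(YAW),np.sin(YAW)
mx=lambda:(lambda d:c*d[0]+s*d[1])(ctrl.get_position()[:2]-M)
h1=ctrl.move_straight(mw(-.125,0,.06),qt,speed=.04,threshold=1.5); print("contact",h1,mx(),ctrl.get_ft_force())
h2=ctrl.move_straight(mw(-.03,0,.06),qt,speed=.05,threshold=12); print("home",h2,mx(),ctrl.get_ft_force(),ctrl.get_position())
print(ctrl.get_clock())
f=lambda k:ctrl.read_camera(k)
S=f("side")[180:320,290:420,::-1]; 
cv2.imwrite("pics/d3.png",cv2.resize(S,None,fx=4,fy=4,interpolation=cv2.INTER_CUBIC))
E
```

```text
contact True -0.14034273455887958 [ 0.83513375 -0.54000106 -0.44814945]
home True -0.054892607795856564 [-2.07152705 -0.0323323  -0.58970368] [ 0.56364624 -0.03023291  0.05881849]
17.7083
```

View pics/d3.png

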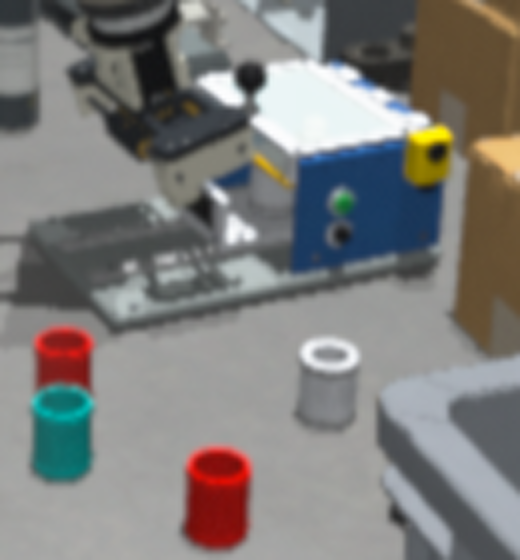

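The side view shows the slide in, the coupling inside the housing mouth at about (270,180), and the guard still shut. I'll press once more to confirm home, then retreat and look from the top.

```bash
python3 - <<'E'
from h import *
qt=ori(.28,-1)
c,s=np.cos(YAW),np.sin(YAW)
mx=lambda:(lambda d:c*d[0]+s*d[1])(ctrl.get_position()[:2]-M)
print(mx())
h2=ctrl.move_straight(mw(-.035,0,.06),qt,speed=.03,threshold=15); print("home",h2,mx(),ctrl.get_ft_force())
ctrl.move_straight(mw(-.13,0,.08),qt,speed=.2)
q=ori(0,-1)
ctrl.move_ptp(mw(-.14,0,.26),q)
ctrl.move_gripper(.62,20)
print(ctrl.get_clock())
S=ctrl.read_camera("side")[150:290,290:420,::-1]; T=ctrl.read_camera("top")[138:238,322:422,::-1]
r=lambda a:cv2.resize(a,(a.shape[1]*560//a.shape[0]*1,560),interpolation=cv2.INTER_CUBIC)
cv2.imwrite("pics/d4.png",r(S))
E
```

```text
-0.0549200183995179
home True -0.05495664914001882 [-1.03895651  0.66572493  1.36750416]
20.45
```

View pics/d4.png

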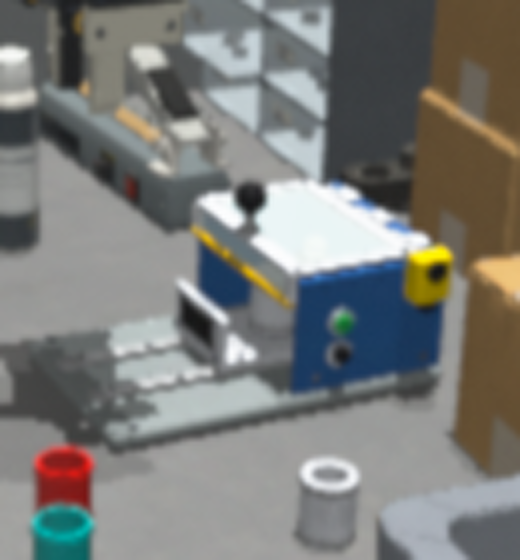

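The slide did not move under a second 15 N push. In the side view the pad is at crop (196,315) and the coupling stands in the housing mouth. Next is the knob.

```bash
python3 - <<'E'
from h import *
q=ori(0,-1)
print("pad expected",w2px("side",mw(-.043,0,.052)),"seen",338.6,228.4)
ctrl.move_straight(mw(.003,0,.25),q,speed=.2)
ctrl.move_straight(mw(.003,0,.18),q,speed=.15)
h=ctrl.move_straight(mw(.003,0,.142),q,speed=.06,threshold=6)
ctrl.move_gripper(0,35)
ctrl.hold(.2)
print(h,ctrl.get_position(),ctrl.get_finger_gap()*92,ctrl.get_ft_force(),ctrl.get_clock())
S=[]
if not h and ctrl.get_finger_gap()*92>22:
  a0=np.arctan2(.034,.109); r=np.hypot(.034,.109)
  for g in np.radians(np.linspace(0,50,9)[1:]):
    ctrl.move_straight(mw(.112-r*np.cos(a0+g),0,.119+r*np.sin(a0+g)-.011),q,speed=.06)
    print(round(np.degrees(g)),ctrl.get_ft_force().round(1),round(ctrl.get_finger_gap()*92,1))
ctrl.hold(.3)
print(ctrl.get_position(),mw(.068,0,.2134),ctrl.get_ft_force(),ctrl.get_clock())
S=ctrl.read_camera("side")[130:270,290:420,::-1]
cv2.imwrite("pics/d5.png",cv2.resize(S,None,fx=4,fy=4,interpolation=cv2.INTER_CUBIC))
E
```

```text
pad expected [338.16615083 229.79071143] seen 338.6 228.4
False [ 0.62162872 -0.02778807  0.1422238 ] 26.213368223108183 [-0.8031755  -5.51109268 -0.75236461] 23.625
6 [ 0.8 -6.2 -3. ] 25.8
12 [-0.  -6.5 -3.3] 26.2
19 [-0.1 -6.2 -3.6] 26.4
25 [-0.1 -6.  -3.4] 26.2
31 [-1.3 -7.2 -3.2] 26.3
38 [-2.9 -6.8 -1.6] 26.2
44 [-3.1 -6.9 -1.3] 26.5
50 [-2.6 -6.5  0.3] 26.3
[ 0.68519014 -0.02281614  0.21279113] [ 0.6861787  -0.02081835  0.2134    ] [-2.21231316 -5.67167579 -0.79027929] 26.7917
```

View pics/d5.png

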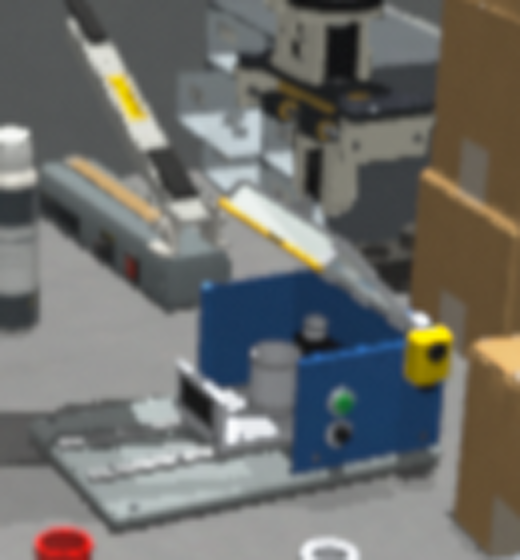

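The side view shows the guard raised, its yellow lip running from (222,203) to (322,269), with the gripper on the knob. The slide is home, the coupling seated and the other coupling standing. I'll check the angle from the lip ends in the pictures before and after.

```bash
python3 - <<'E'
from h import *
from scipy.optimize import least_squares
px=lambda x,y,r0:np.array([(x+.5)/4-.5+290,(y+.5)/4-.5+r0])
sh=[px(195,230,150),px(292,302,150)]; op=[px(222,203,130),px(322,269,130)]
def pt(x,y,z,g):
    dx,dz=x-.112,z-.119; c,s=np.cos(g),np.sin(g)
    return w2px("side",mw(.112+c*dx+s*dz,y,.119-s*dx+c*dz))
fun=lambda v:np.ravel([[pt(-.004,y,v[i],0)-a,pt(-.004,y,v[i],v[2])-b] for i,(y,a,b) in enumerate(zip((v[3],v[3]-.166),sh,op))])
r=least_squares(fun,[.1,.1,.8,.083]); print(r.x,np.degrees(r.x[2]),r.fun.round(1))
print(ctrl.get_position(),ctrl.get_finger_gap()*92,ctrl.get_clock())
t=ctrl.read_camera("top"); cv2.imwrite("pics/e1.png",cv2.resize(t[100:300,160:480,::-1],None,fx=2.4,fy=2.4,interpolation=cv2.INTER_CUBIC))
E
```

```text
[0.09649707 0.09813712 0.82027092 0.0784425 ] 46.99806175046062 [ 0.1 -0.3 -0.4  0.   0.   0.3  0.3 -0.1]
[ 0.68519007 -0.02280529  0.21278015] 26.48144989470709 26.8417
```

View pics/e1.png

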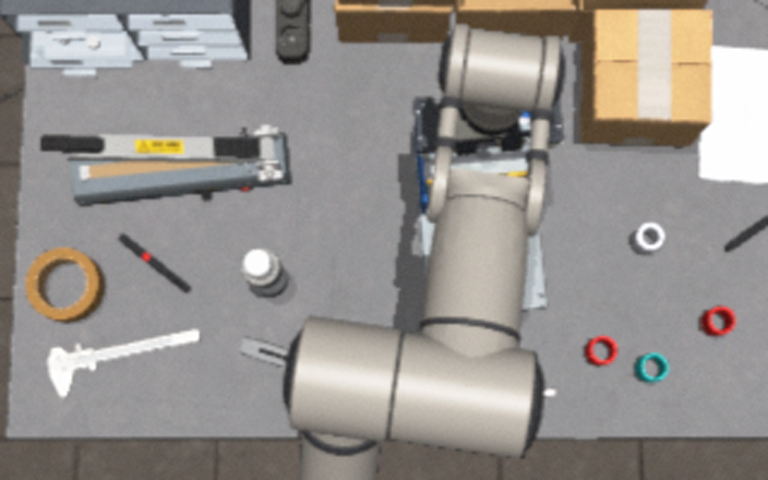

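The lip fit gives 47°, and arm kinematics give about 49.4°. I'll nudge it up by about 1.5° to sit around 50, then hand in.

```bash
python3 - <<'E'
from h import *
q=ori(0,-1)
a0=np.arctan2(.034,.109); r=np.hypot(.034,.109); g=np.radians(51.6)
ctrl.move_straight(mw(.112-r*np.cos(a0+g),0,.119+r*np.sin(a0+g)-.011),q,speed=.03)
ctrl.hold(.5)
p=ctrl.get_position(); c,s=np.cos(YAW),np.sin(YAW); d=p[:2]-M; x=c*d[0]+s*d[1]
print("angle by arm",np.degrees(np.arctan2(p[2]+.011-.119,.112-x)-a0),ctrl.get_finger_gap()*92,ctrl.get_ft_force(),ctrl.get_clock())
ctrl.hand_in()
E
```

```text
angle by arm 50.95593923724108 26.362214414762036 [-3.50786955 -5.36118615 -0.33468953] 27.65
the job is handed in; nothing more can be done
```

The pin marker is set up and the job is handed in at 27.7 s of the 72 s allowed. The arm is still holding the guard open at about 50°.

- **Coupling:** The one with the thin wall and wide bore is on the post. It slid all the way down: the rim height from the arm was 34 mm, level with the slide top. I told the two couplings apart from the top picture, so I never touched the small-bored one. It still stands upright on the bench.
- **Slide:** I pushed it in with the guard shut, 85.5 mm from first contact to the stop. A second 15 N push did not move it. The pad appeared within about 1.5 px of where it should be with the slide fully home.
- **Guard:** I gripped the ball knob from above, jaws along the hinge axis, and raised the guard in an arc. The two angle checks disagreed: 47° from the camera and about 49.4° from the arm's position. I raised it about 1.5° more. The arm now reads 51°, and the camera figure would be about 48.5°, though I did not take another picture after that nudge. The grip was steady, with the fingers at 26.4 mm on the 28 mm ball.
- **Bystanders:** I touched nothing else. In the last top view the spray can and tape roll looked in place. The box cutter was partly hidden by the arm, but its visible end was where it started.

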